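Free the honing cone from its quick coupler

ROBOT

A 7-joint arm with a two-finger parallel gripper is mounted at the origin on the work surface. World frame = base frame: x ahead of the robot, y to its left, z up, the work surface at z = 0. Lengths are in m, angles in rad, forces in N, time in s.
With the tool pointing down it reaches from about 0.4 to 0.9 m from the base axis. Payload 5.5 kg.
Tool frame: the origin (TCP) lies at the very end of the fingers, on their centre line; the grasp point (between the pads) lies ctrl.grip_depth behind it (ctrl.grip_depth is the distance from the TCP to the grasp point, in m); z points along the fingers, x is the direction in which the jaws open and shut, and the axes are right-handed (so a half turn about z gives the same grasp; the last joint's range is limited). The gripper opens to 92 mm and grips with 3 to 60 N. Pads are 19 mm wide; open, the fingers measure 130 mm over their backs; the gripper's body (75 mm by 190 mm) begins 47 mm behind the grasp point.
Start: joints at [-0.971, 0.501, -0.427, 1.55, 0.221, 1.138, -0.21], TCP at [0.215, 0.613, 0.227] pointing down, gripper open.
Joint ranges: [-2.88, 2.88], [-0.31, 2.03], [-1.54, 1.56], [0.2, 2.42], [-1.41, 4.55], [0.19, 2.02], [-2.57, 2.57]. Speed limits (rad/s): [2.57, 2.57, 3.14, 3.14, 3.14, 3.14, 3.14].

INTERFACE

Orientations are given as a rotation vector (axis times angle).
In Python, from rig import ctrl gives the robot as it stands.
- The arm moves only by the shell command python3 -m pendant 'ROWS' [FORCE]. ROWS is JSON, one flat list of numbers, 7 for each row, row after row: the shift along the tool's x, y, z in m, then the turn, a rotation vector about the tool's x, y, z in degrees, then the finger opening in m, from 0 to 0.0918. A call has 1 to 12 rows; each row is the pose to reach, as a shift and turn from the pose commanded when the call began, along the tool's axes at that moment; what a row does not reach only later rows make up. A row lasts 1/12 s, in which the tool goes at most 41.7 mm and 7.16 degrees, less where a joint would pass 70% of its speed; a pose out of reach is approached as far as the arm can. A call with a gripper value outside its range is refused whole. The fingers move at their own pace and stop on an object; FORCE is the grip in N (left out, the last holds). Time passes only in rows, so rows that repeat a pose let the fingers close. It gives the time, the measured TCP pose, the force and the opening at its end, in the units of the state.
- ctrl.read_state(): the state, without advancing time (a new reading comes with each control period).
- ctrl.read_camera(name): name is "scene" or "top" or "wrist"; returns a dict with "pixels" (400x640x3 uint8, red, green, blue), "K" (3x3 intrinsics, pixels), "k1" (the pictures are not rectified: a ray, as slopes to the right and down, at radius r is drawn at 1 + k1 r^2 times it, then the intrinsics apply), "R" (3x3) and "t" (3): a world point X has camera coordinates R X + t; the wrist camera has in their place "mount" (4x4, takes a point from camera to tool coordinates, whose origin is the TCP and whose axes are the tool frame's). Camera axes: x right, y down, z forward; pixel columns grow to the right and rows downward; lengths in m; the calibration is good to about 2 mm. A picture is of the moment at which its call begins: read the wrist's pose just before it. There is no depth.
- ctrl.job_done(): hands the job in, once; it reports no verdict.
The state is a dict: "t": time; "qpos": joint angles; "joint_vel": joint speeds; "effort": joint torques, N m; "ee_pos": TCP position; "ee_rot": TCP orientation; "ft_force": force on the tool from outside, world axes, zero at the start; "moment": the same for the moment, N m; "gripper_width": finger opening in m.
Only numpy, scipy, OpenCV 4.12 (cv2) and the standard library are available. Lean on these libraries where they do the work, as an engineer would, in place of code of your own. Each camera call takes 0.05 s, during which the arm holds its last target.

TASK

Two small sharpening motors stand on the bench; take the tapered honing cone out of its quick coupler: pull the coupler's sleeve fully back towards its motor until the cone springs forward, then let go so that the sleeve snaps home. Draw the cone out and set it down gently, lying in the long empty steel tray. Leave the other motor's wheel and its sleeve, and everything else on the bench, where they are.

Things in the scene. Friction and masses are not known exactly. Their poses are not given: they have to be found in the camera images.
- honer: Fixed motor whose coupler holds the tapered cone. Coupler axis level, 85 mm above the bench; origin on the bench under the middle of the home sleeve. -x points out of the mouth along the axis, +x back to the motor, z up. Mouth 24 mm out from the origin. Behind the sleeve a 26 mm thick neck (37 to 66 mm back), then the round grey motor, 76 mm thick, 75 to 186 mm back; foot 110 mm wide, 12 mm high.
- honer_sleeve_mid (a point): Middle of the honer's spring sleeve, on the coupler axis; moves with the sleeve. Axes as honer. Dark steel, 44 mm long: a waist 32 mm thick and 34 mm long between two end rims, each 40 mm across and 5 mm thick. It slides straight back (+x of the honer) 12 mm to its stop. Grip it round the waist from above.
- honer_sleeve (a joint): How far the sleeve is pulled back (m): 0 home, 0.012 the stop. Spring 10 N at home, 13 N at the stop, plus a few N of latch friction. From about 0.008 the latch frees the bit; held fully back about 0.5 s, an ejector pushes the bit 12 mm out, where it stays, loosely carried in the mouth, and the released sleeve snaps home. With the sleeve home a latched bit cannot be pulled out.
- cone_bit: Bit with tapered grey cone, 125 mm long, 70 to 130 g. Origin in the middle of its hub, on its axis; -x points to the tip. Hub: aluminium, 28 mm thick, 35 mm long; grip here. Ahead of it a 40 mm cone, 24 to 8 mm thick; behind it a 16 mm shank 50 mm long. Latched, the origin is 45 mm out from the honer's origin, on the coupler axis; sprung out, 57 mm. 36 mm further straight out it clears the mouth.
- buffer: The other motor and coupler, same make and size and axes as honer, holding the wheel bit. Leave alone.
- buffer_sleeve_mid (a point): Middle of the other coupler's sleeve, as honer_sleeve_mid. Leave alone.
- buffer_sleeve (a joint): How far the other sleeve is pulled back (m), 0 is home.
- wheel_bit: The other motor's bit: same hub and shank, but with a flat grey wheel 44 mm in diameter, 14 mm thick, in front of the hub. Origin at the middle of its hub. Leave it latched.
- bit_tray: Long low open steel tray, fixed, empty: 210 mm along its x, 110 mm along its y, 28 mm high, walls 3 mm, floor 3 mm thick. Origin on the bench under its centre.
- stone_tin: Square open steel tin, fixed, 120 mm by 120 mm, 45 mm high, with two small stones in it. Not the place for the cone. Origin under its centre.
- mill: Black pepper mill, 48 mm in diameter, 130 mm high, standing between the two couplers. Origin under its centre.
- knife_block: Wooden knife block 100 x 120 x 110 mm with knife handles up to 195 mm high. Origin under its centre.
- whetstone: Whetstone on a wooden board, 75 mm along its x, 220 mm along its y, 34 mm high. Origin under its centre.
- oil: Small amber oil bottle, 38 mm in diameter, 100 mm high. Origin under its centre.
- scissors: Scissors lying flat, about 165 mm long along their x, 75 mm wide, 10 mm high. Origin near the pivot, on the bench.
- pocket_knife: Folded pocket knife lying flat, 22 mm along its x, 104 mm along its y, 17 mm high. Origin under its centre.
- cup: White plastic cup, 70 mm in diameter, 90 mm high. Origin under its centre.
- carton: Cardboard box 90 x 120 x 80 mm. Origin under its centre.
Not all that is in view belongs to the job. There is more than one size of the cone_bit; the job needs the smaller.

How it is judged:
On the way, in this order (a step that is already met when the one before it is completed fails the run):
1. the honer's sleeve is pulled back and the cone bit has sprung out of its latch (value of joint honer_sleeve above 0.007 m and x of cone_bit in the frame of honer below -0.053 m), for 0.1 s.
2. the sleeve is let go and has snapped home (value of joint honer_sleeve below 0.0015 m and contact force between the fingers and honer below 0.3 N), for 0.2 s.
At the end, for the whole second after the job is handed in: The cone bit lies at rest on the floor of the long tray, within it (hub centre within 80 mm along and 45 mm across the tray's centre, lower than 22 mm, axis level within 0.17 rad); both sleeves are home within 1.5 mm and the wheel bit is still latched in its coupler (x of cone_bit in the frame of bit_tray between -0.08 and 0.08 m and y of cone_bit in the frame of bit_tray between -0.045 and 0.045 m and height (world z) of cone_bit below 0.022 m and angle between cone_bit's own x axis and vertical between 1.4 and 1.74 rad and linear speed of cone_bit below 0.02 m/s and value of joint each of honer_sleeve, buffer_sleeve below 0.0015 m and distance between wheel_bit and buffer_sleeve_mid below 0.049 m); the robot touches nothing.
It fails at once if the cone bit is dropped or thrown into the tray (faster than 0.7 m/s near its floor) (horizontal distance between cone_bit and bit_tray below 0.1 m and height (world z) of cone_bit below 0.05 m and linear speed of cone_bit above 0.7 m/s).
It fails at once if the other coupler's sleeve is pulled (4 mm) (value of joint buffer_sleeve above 0.004 m).
It fails at once if a bystander is shoved more than 30 mm (distance of any of mill, knife_block, whetstone, oil, scissors, pocket_knife, cup, carton from where it was at the start of the episode above 0.03 m).
It fails at once if a standing bystander is knocked over (angle between any of mill, oil, cup, knife_block's own z axis and vertical above 0.5 rad).
It also fails if it takes over 54 s, if anything falls off the work surface, if the arm or the gripper's body presses on something with over 40 N, if the wrist force passes 120 N, or if a joint passes its speed limit or range.

## Working session

There is one attempt and no reset: what is moved stays moved. The work goes in short steps, Python scripts to look and compute and a shell command to move; the robot and the scene stay as the last step left them, time stands still between calls to the robot, and variables do not carry over. Pictures are saved under pics/ and viewed, and the job is handed in when it is done.

```bash
ls; mkdir -p pics
cat > h.py <<'E'
import numpy as np, cv2
from scipy.spatial.transform import Rotation as Ro
from rig import ctrl
def save(c,name): cv2.imwrite('pics/'+name,cv2.cvtColor(c['pixels'],cv2.COLOR_RGB2BGR))
E
python3 - <<'E'
from h import *
s=ctrl.read_state()
print({k:np.round(v,3) for k,v in s.items()}, ctrl.grip_depth)
import pickle
d={}
for n in ['scene','top','wrist']:
    c=ctrl.read_camera(n); d[n]=c; save(c,n+'0.png')
    print(n,{k:np.round(v,3).tolist() for k,v in c.items() if k!='pixels'})
d['state']=s
pickle.dump(d,open('c0.pkl','wb'))
E
```

```text
pics
{'t': np.float64(0.0), 'qpos': array([-0.971,  0.502, -0.427,  1.551,  0.221,  1.138, -0.21 ]), 'joint_vel': array([ 0.001,  0.001, -0.   , -0.001,  0.   , -0.001, -0.   ]), 'effort': array([-2.0000e-03, -5.6658e+01, -5.8170e+00, -2.7912e+01, -6.9000e-02,
        3.1000e-02,  0.0000e+00]), 'ee_pos': array([0.215, 0.613, 0.226]), 'ee_rot': array([ 2.561,  1.817, -0.003]), 'ft_force': array([0.47 , 0.812, 0.004]), 'moment': array([0.024, 0.046, 0.001]), 'gripper_width': np.float64(0.092)} 0.0188
scene {'K': [[466.572, 0.0, 323.469], [0.0, 466.572, 196.063], [0.0, 0.0, 1.0]], 'k1': -0.009, 'R': [[-0.82, 0.573, 0.008], [0.416, 0.604, -0.68], [-0.394, -0.554, -0.733]], 't': [0.424, -0.142, 1.602]}
top {'K': [[479.525, 0.0, 327.08], [0.0, 479.525, 202.378], [0.0, 0.0, 1.0]], 'k1': -0.014, 'R': [[0.024, -1.0, 0.003], [-0.979, -0.024, -0.202], [0.202, 0.002, -0.979]], 't': [-0.004, 0.488, 1.327]}
wrist {'K': [[318.292, 0.0, 322.953], [0.0, 318.292, 194.882], [0.0, 0.0, 1.0]], 'k1': 0.009, 'mount': [[1.0, -0.0, 0.001, 0.0], [-0.0, 0.954, 0.299, -0.081], [-0.001, -0.299, 0.954, -0.159], [0.0, 0.0, 0.0, 1.0]]}
```

View pics/scene0.png

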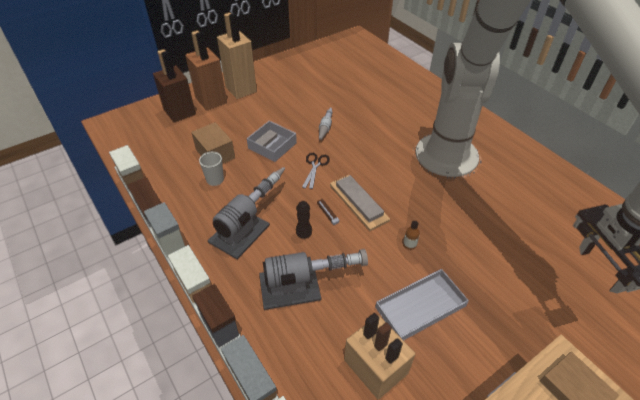

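View pics/top0.png

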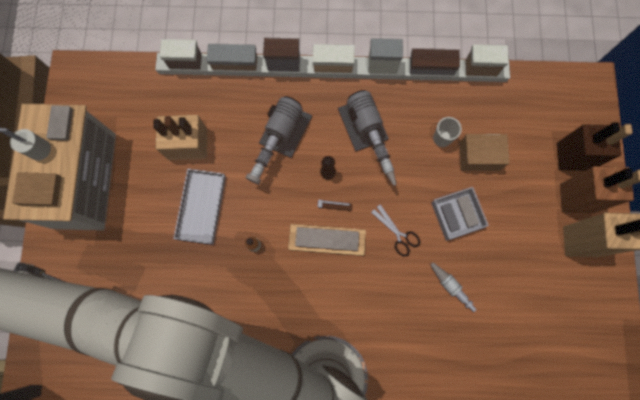

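View pics/wrist0.png

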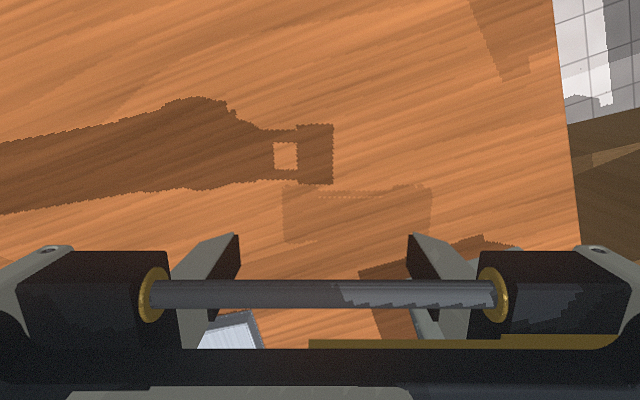

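The scene view shows the cone motor at (240,215) with its tip at (282,172), the wheel motor at (300,275), a loose bit at (326,123), the long tray at (420,303) and the tin at (271,140). The top view shows the coupled cone at (388,172), the wheel at (258,172), the loose bit at (453,287), the tray at (200,206) and the mill at (328,167).

Things that could be taken for the cone bit are the coupled cone at top (388,172), the loose bit at top (453,287) (larger or a decoy) and the wheel bit at top (258,172). I choose the coupled cone and check it in a close crop.

Run:
```python
import pickle,cv2,numpy as np
d=pickle.load(open('c0.pkl','rb'))
t=d['top']['pixels'][80:200,330:430,::-1]; s=d['scene']['pixels'][150:260,195:305,::-1]
a=cv2.resize(t,None,fx=4,fy=4,interpolation=cv2.INTER_CUBIC);b=cv2.resize(s,None,fx=3.6,fy=3.6,interpolation=cv2.INTER_CUBIC)
o=np.zeros((480,800,3),np.uint8);o[:480,:400]=a;o[:b.shape[0],400:400+b.shape[1]]=b
cv2.imwrite('pics/crop1.png',o)
```

```text
(no output)
```

View pics/crop1.png

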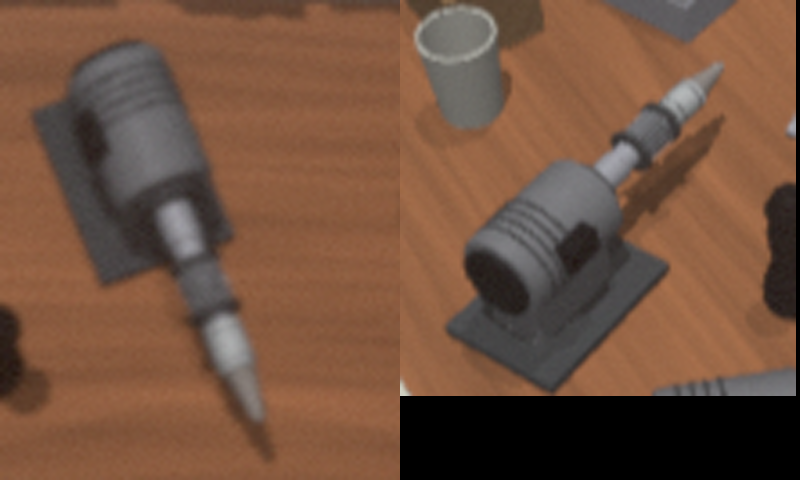

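The crop shows the tapered cone still in its coupler: motor, bright neck, dark sleeve with two rims at crop (207,288), aluminium hub and cone tip at (258,420). Next I cast rays for the axis.

```bash
cat >> h.py <<'E'
def ray(c,uv,T=None):
    K=c['K'];p=np.array([(uv[0]-K[0,2])/K[0,0],(uv[1]-K[1,2])/K[1,1]])
    q=p.copy()
    for _ in range(20): q=p/(1+c['k1']*(q@q))
    v=np.array([q[0],q[1],1.])
    if T is not None: # T 4x4 tool->world
        M=T@c['mount']; return M[:3,3],M[:3,:3]@v
    return -c['R'].T@c['t'],c['R'].T@v
def onz(c,uv,z,T=None):
    o,v=ray(c,uv,T);return o+v*(z-o[2])/v[2]
def toolT(s):
    T=np.eye(4);T[:3,:3]=Ro.from_rotvec(s['ee_rot']).as_matrix();T[:3,3]=s['ee_pos'];return T
def tri(*rays):
    A=np.zeros((3,3));b=np.zeros(3)
    for o,v in rays:
        v=v/np.linalg.norm(v);P=np.eye(3)-np.outer(v,v);A+=P;b+=P@o
    return np.linalg.solve(A,b)
E
python3 - <<'E'
from h import *
import pickle
d=pickle.load(open('c0.pkl','rb'));t=d['top'];s=d['scene']
for k in d:
    if k!='state':
        for f in d[k]: d[k][f]=np.array(d[k][f]) if f!='k1' else d[k][f]
f=lambda a:np.round(a,4)
a=onz(t,(381.7,152),.085);b=onz(t,(394.5,185),.085);m=onz(t,(375,138),.085)
print('top sleeve,tip,neck',f(a),f(b),f(m),np.linalg.norm(a-b))
a2=onz(s,(263.3,187.5),.085);b2=onz(s,(283.9,168.6),.085);print(f(a2),f(b2))
print('tri',f(tri(ray(t,(381.7,152)),ray(s,(263.3,187.5)))),f(tri(ray(t,(394.5,185)),ray(s,(283.9,168.6)))))
print('tray corners',[f(onz(t,p,.028)[:2]) for p in [(187,170),(224,173),(214,243),(176,240)]])
print('mill top',f(onz(t,(327,160),.13)))
print('loose bit',f(onz(t,(434,265),.014)),f(onz(t,(474,310),.014)))
print('wheel',f(onz(t,(258,172),.085)))
E
```

```text
top sleeve,tip,neck [ 0.6321 -0.1451  0.085 ] [ 0.5358 -0.1813  0.085 ] [ 0.6736 -0.1258  0.085 ] 0.1028004741094861
[ 0.6325 -0.1457  0.085 ] [ 0.5405 -0.1798  0.085 ]
tri [ 0.6323 -0.1453  0.085 ] [ 0.5378 -0.1827  0.0807]
tray corners [array([0.5804, 0.4244]), array([0.5739, 0.3142]), array([0.3659, 0.3289]), array([0.3718, 0.4388])]
mill top [0.5908 0.0106 0.13  ]
loose bit [ 0.3196 -0.304   0.014 ] [ 0.1957 -0.4148  0.014 ]
wheel [0.5641 0.2053 0.085 ]
```

The numbers hold up: sleeve to tip is 103 mm (102.5 expected), both views agree on the sleeve, and the loose bit is about 166 mm long, so it's the larger one. The tray centre is about (0.473, 0.377) with its long axis at -4°. I'm moving towards the sleeve, raised slightly and turning about tool z.

```bash
python3 -m pendant '[-0.027,0.030,-0.02,0,0,6.5,0.0918, -0.054,0.06,-0.03,0,0,13,0.0918, -0.081,0.09,-0.03,0,0,19.5,0.0918, -0.108,0.12,-0.03,0,0,26,0.0918, -0.135,0.15,-0.03,0,0,32.5,0.0918, -0.162,0.18,-0.03,0,0,39,0.0918, -0.189,0.21,-0.03,0,0,45.5,0.0918, -0.216,0.24,-0.03,0,0,52,0.0918, -0.243,0.27,-0.03,0,0,58.5,0.0918, -0.27,0.30,-0.03,0,0,65,0.0918, -0.297,0.33,-0.03,0,0,71.5,0.0918, -0.32,0.357,-0.03,0,0,78,0.0918]'
python3 - <<'E'
from h import *
s=ctrl.read_state();T=toolT(s)
print(np.round(s['qpos'],3),np.round(T,3))
d=T[:3,:3].T@(np.array([.632,-.145,.215])-T[:3,3]);print(np.round(d,4))
y=np.degrees(np.arctan2(T[1,0],T[0,0]));print('x yaw',y,'turn to -68.5:',y+68.5)
E
```

```text
t: 1.15
ee_pos: [0.4466, 0.1907, 0.2568]
ee_rot: [3.134, -0.211, 0.0]
ft_force: [1.6, -0.2, 0.1]
gripper_width: 0.092
[-0.445  0.144 -0.016  1.929  0.003  1.069 -0.596] [[ 0.991 -0.134  0.     0.447]
 [-0.134 -0.991 -0.     0.191]
 [ 0.     0.    -1.     0.257]
 [ 0.     0.     0.     1.   ]]
[0.2286 0.3078 0.0419]
x yaw -7.6888380676215045 turn to -68.5: 60.811161932378496
```

```bash
python3 -m pendant '[0.023,0.031,0,0,0,6,0.0918, 0.046,0.062,0,0,0,12,0.0918, 0.069,0.093,0,0,0,18,0.0918, 0.092,0.124,0,0,0,24,0.0918, 0.115,0.155,0,0,0,30,0.0918, 0.138,0.186,0.01,0,0,36,0.0918, 0.161,0.217,0.02,0,0,42,0.0918, 0.184,0.248,0.03,0,0,48,0.0918, 0.207,0.279,0.042,0,0,55,0.0918, 0.2286,0.308,0.042,0,0,60.8,0.0918, 0.2286,0.308,0.042,0,0,60.8,0.0918, 0.2286,0.308,0.042,0,0,60.8,0.0918]'
python3 - <<'E'
from h import *
import pickle
s=ctrl.read_state();c=ctrl.read_camera('wrist');save(c,'w1.png');pickle.dump((s,c),open('w1.pkl','wb'))
print(np.round(s['qpos'],3),np.round(toolT(s),3).tolist())
E
```

```text
t: 2.15
ee_pos: [0.6333, -0.1443, 0.2136]
ee_rot: [2.597, -1.763, -0.001]
ft_force: [-0.3, 0.4, 0.7]
gripper_width: 0.0917
[-0.055  0.493  0.33   1.585 -0.171  1.094 -0.876] [[0.369, -0.929, -0.002, 0.633], [-0.929, -0.369, -0.002, -0.144], [0.001, 0.002, -1.0, 0.214], [0.0, 0.0, 0.0, 1.0]]
```

View pics/w1.png

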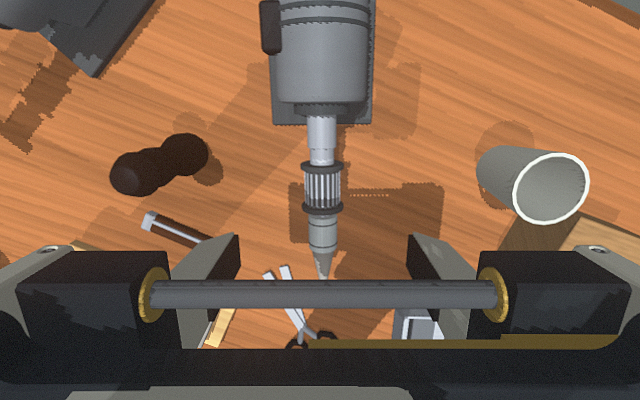

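The wrist view shows the axis nearly straight up the picture: neck at (321,132), sleeve rims near (322,167) and (322,209), hub at (322,235), mill at (160,165) and cup at (540,185). I'll measure it more exactly.

Run:
```python
from h import *
import pickle
s,c=pickle.load(open('w1.pkl','rb'));T=toolT(s)
hsv=cv2.cvtColor(c['pixels'],cv2.COLOR_RGB2HSV)
m=((hsv[...,1]<75)&(hsv[...,2]>0)).astype(np.uint8)
P=[]
for r in list(range(118,250,4)):
    x=np.where(m[r,280:370])[0]
    # run containing col 322
    l=q=42
    while l>0 and m[r,280+l-1]:l-=1
    while q<89 and m[r,280+q+1]:q+=1
    ctr=280+(l+q)/2; p=onz(c,(ctr+.0,r),.085,T);P.append((r,ctr,q-l+1,*np.round(p[:2],4)));print(P[-1])
P=np.array(P)
```

```text
(118, 324.5, 90, np.float64(0.6915), np.float64(-0.1225))
(122, 324.5, 90, np.float64(0.6883), np.float64(-0.1238))
(126, 321.5, 30, np.float64(0.6841), np.float64(-0.1226))
(130, 321.5, 30, np.float64(0.6809), np.float64(-0.1239))
(134, 321.5, 30, np.float64(0.6776), np.float64(-0.1252))
(138, 321.5, 30, np.float64(0.6744), np.float64(-0.1265))
(142, 321.5, 30, np.float64(0.671), np.float64(-0.1278))
(146, 322.0, 29, np.float64(0.6679), np.float64(-0.1295))
(150, 321.5, 24, np.float64(0.6643), np.float64(-0.1305))
(154, 321.5, 24, np.float64(0.661), np.float64(-0.1318))
(158, 321.5, 24, np.float64(0.6575), np.float64(-0.1331))
(162, 322.5, 38, np.float64(0.6544), np.float64(-0.1354))
(166, 321.5, 42, np.float64(0.6506), np.float64(-0.1359))
(170, 322.0, 37, np.float64(0.6473), np.float64(-0.1377))
(174, 322.0, 37, np.float64(0.6438), np.float64(-0.1391))
(178, 321.5, 36, np.float64(0.6401), np.float64(-0.1401))
(182, 322.0, 37, np.float64(0.6367), np.float64(-0.1419))
(186, 322.0, 37, np.float64(0.6331), np.float64(-0.1433))
(190, 322.5, 36, np.float64(0.6296), np.float64(-0.1452))
(194, 322.0, 37, np.float64(0.6258), np.float64(-0.1462))
(198, 322.0, 35, np.float64(0.6221), np.float64(-0.1477))
(202, 322.5, 38, np.float64(0.6185), np.float64(-0.1496))
(206, 322.0, 41, np.float64(0.6146), np.float64(-0.1507))
(210, 322.5, 38, np.float64(0.611), np.float64(-0.1526))
(214, 322.5, 28, np.float64(0.6072), np.float64(-0.1541))
(218, 322.0, 29, np.float64(0.6032), np.float64(-0.1552))
(222, 322.5, 28, np.float64(0.5995), np.float64(-0.1572))
(226, 322.5, 28, np.float64(0.5956), np.float64(-0.1587))
(230, 322.5, 28, np.float64(0.5916), np.float64(-0.1603))
(234, 322.5, 28, np.float64(0.5877), np.float64(-0.1619))
(238, 322.5, 28, np.float64(0.5837), np.float64(-0.1635))
(242, 322.5, 28, np.float64(0.5797), np.float64(-0.1651))
(246, 322.5, 28, np.float64(0.5756), np.float64(-0.1667))
```

Run:
```python
from h import *
import pickle
s,c=pickle.load(open('w1.pkl','rb'))
o=cv2.resize(c['pixels'][110:290,260:380,::-1],None,fx=3.3,fy=3.3,interpolation=cv2.INTER_CUBIC);cv2.imwrite('pics/w1c.png',o)
```

```text
(no output)
```

View pics/w1c.png

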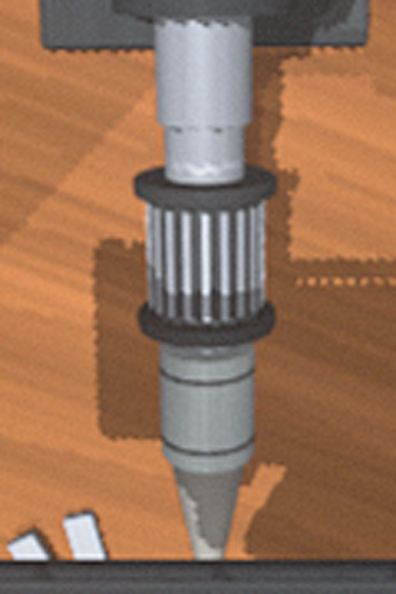

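The axis yaw is 22.1° and the rims are 39.8 mm apart (39 expected). The sleeve middle is at (0.632, -0.144), within 1 to 2 mm of both fixed cameras. I descend over it.

```bash
python3 -m pendant '[-0.001,0.001,0.035,0,0,-0.4,0.0918, -0.001,0.001,0.07,0,0,-0.4,0.0918, -0.001,0.001,0.105,0,0,-0.4,0.0918, -0.001,0.001,0.13,0,0,-0.4,0.0918, -0.001,0.001,0.149,0,0,-0.4,0.0918, -0.001,0.001,0.149,0,0,-0.4,0.0918, -0.001,0.001,0.149,0,0,-0.4,0.0918]'
python3 - <<'E'
from h import *
s=ctrl.read_state();c=ctrl.read_camera('wrist');save(c,'w2.png')
print(np.round(s['qpos'],3),np.round(toolT(s),4).tolist())
c=ctrl.read_camera('scene');c['pixels']=cv2.resize(c['pixels'][120:260,160:360],None,fx=4,fy=4,interpolation=cv2.INTER_CUBIC);save(c,'s2.png')
E
```

```text
t: 2.78
ee_pos: [0.6314, -0.1383, 0.0651]
ee_rot: [-2.611, 1.747, 0.004]
ft_force: [0.0, -0.2, 1.4]
gripper_width: 0.0915
[-0.025  0.66   0.278  1.689 -0.232  0.828 -0.823] [[0.3819, -0.9242, -0.0023, 0.6314], [-0.9242, -0.3819, 0.0015, -0.1383], [-0.0023, 0.0015, -1.0, 0.0651], [0.0, 0.0, 0.0, 1.0]]
```

View pics/w2.png

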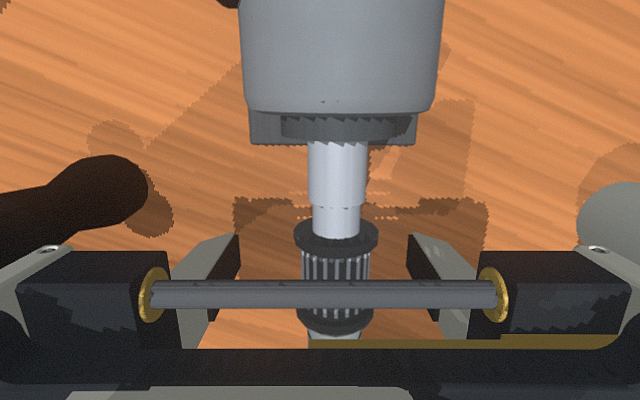

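View pics/s2.png

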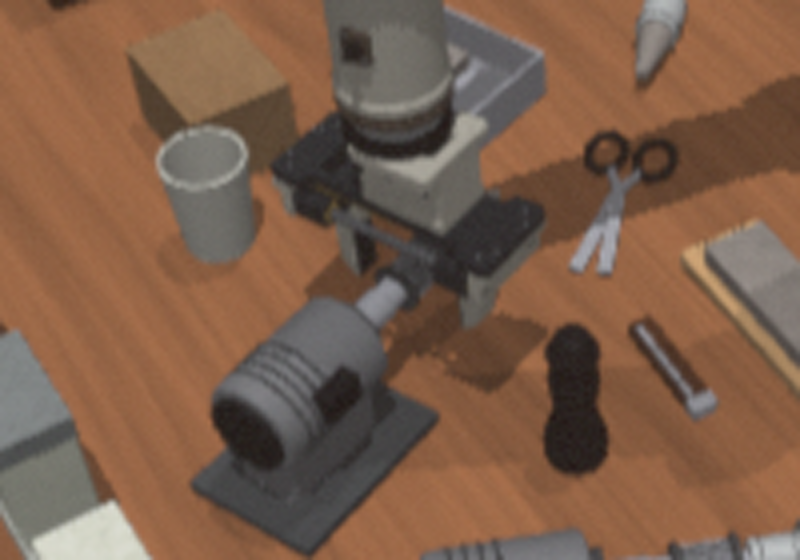

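The wrist view shows the fingers straddling the sleeve at column 337 while the finger centre is at 323, so I sit about 6 mm off towards +y. I'll check whether that is just settling.

```bash
python3 -m pendant '[0,0,0,0,0,0,0.0918, 0,0,0,0,0,0,0.0918]'
python3 - <<'E'
from h import *
s=ctrl.read_state();T=toolT(s);print(np.round(T[:3,3],4),np.round(s['joint_vel'],3), s['ft_force'])
a=np.array([np.cos(np.radians(22.1)),np.sin(np.radians(22.1)),0])
d=T[:3,:3].T@(np.array([.632,-.144,.065])-T[:3,3]);print('to sleeve mid in tool',np.round(d,4),'axis in tool',T[:3,:3].T@a)
E
```

```text
t: 3.05
ee_pos: [0.6336, -0.1405, 0.0677]
ee_rot: [-2.608, 1.748, -0.004]
ft_force: [-0.2, 0.0, -0.3]
gripper_width: 0.0915
[ 0.6336 -0.1405  0.0677] [ 0.005  0.007  0.001  0.005 -0.001 -0.002 -0.001] [-0.16320383  0.0478611  -0.31595917]
to sleeve mid in tool [0.0026 0.0029 0.0027] axis in tool [ 0.00399876 -0.99998798  0.00283817]
```

```bash
python3 -m pendant '[0,0,0,0,0,0,0.0918]'|sed -n 2p;  python3 -m pendant '[0,0,0,0,0,0,0.0918]'|sed -n 2p
python3 - <<'E'
from h import *
import pickle
s=ctrl.read_state();c=ctrl.read_camera('wrist');T=toolT(s)
print(np.round(T[:3,3],4))
for r in (150,170,190,240,260): # axis columns
    hsv=cv2.cvtColor(c['pixels'],cv2.COLOR_RGB2HSV);m=hsv[...,1]<75
    l=q=337
    while m[r,l-1]:l-=1
    while m[r,q+1]:q+=1
    p=onz(c,((l+q)/2,r),.085,T);print(r,l,q,np.round(p,4),'tool',np.round(T[:3,:3].T@(p-T[:3,3]),4))
E
```

```text
ee_pos: [0.6332, -0.1406, 0.0672]
ee_pos: [0.6328, -0.1405, 0.0666]
[ 0.6328 -0.1405  0.0666]
150 301 360 [ 0.6879 -0.1215  0.085 ] tool [ 0.0033 -0.0582 -0.0183]
170 302 359 [ 0.6796 -0.125   0.085 ] tool [ 0.0033 -0.0492 -0.0183]
190 302 358 [ 0.6708 -0.1284  0.085 ] tool [ 0.0032 -0.0398 -0.0183]
240 290 370 [ 0.6476 -0.1381  0.085 ] tool [ 0.0033 -0.0147 -0.0184]
260 296 363 [ 0.6376 -0.142   0.085 ] tool [ 0.0032 -0.0039 -0.0184]
```

The axis lies 3.3 mm to tool +x. I correct that and close.

```bash
python3 -m pendant '[0.003,0.002,0.001,0,0,0,0.0918, 0.003,0.002,0.001,0,0,0,0.0918, 0.003,0.002,0.001,0,0,0,0.06, 0.003,0.002,0.001,0,0,0,0.03, 0.003,0.002,0.001,0,0,0,0.025, 0.003,0.002,0.001,0,0,0,0.025, 0.003,0.002,0.001,0,0,0,0.025, 0.003,0.002,0.001,0,0,0,0.025]' 45
python3 - <<'E'
from h import *
s=ctrl.read_state();c=ctrl.read_camera('wrist');save(c,'w3.png');T=toolT(s);print(np.round(T,4).tolist())
E
```

```text
t: 3.93
ee_pos: [0.6316, -0.1439, 0.0647]
ee_rot: [-2.609, 1.75, 0.0]
ft_force: [0.2, 0.3, -0.1]
gripper_width: 0.0565
[[0.3796, -0.9252, -0.0001, 0.6316], [-0.9252, -0.3796, 0.0001, -0.1439], [-0.0001, 0.0, -1.0, 0.0647], [0.0, 0.0, 0.0, 1.0]]
```

View pics/w3.png

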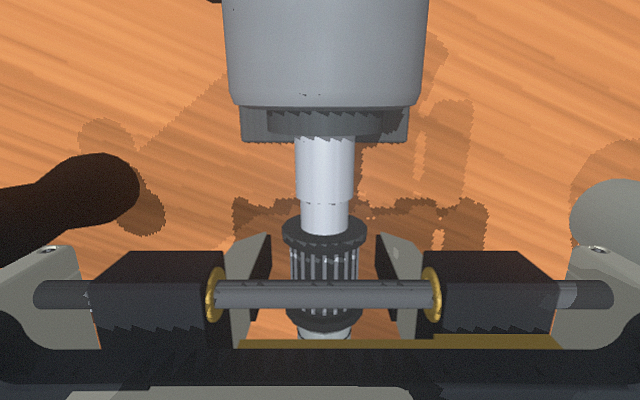

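The sleeve is now centred at column 324 between the fingers, which are still closing, so I continue.

```bash
python3 -m pendant '[0,0,0,0,0,0,0.02, 0,0,0,0,0,0,0.02, 0,0,0,0,0,0,0.02, 0,0,0,0,0,0,0.02, 0,0,0,0,0,0,0.02, 0,0,0,0,0,0,0.02, 0,0,0,0,0,0,0.02, 0,0,0,0,0,0,0.02]' 45
```

```text
t: 4.65
ee_pos: [0.6318, -0.1444, 0.0647]
ee_rot: [2.609, -1.75, 0.001]
ft_force: [0.8, -1.7, -2.3]
gripper_width: 0.031
```

It is gripped at 31 mm, matching the 32 mm waist. Now I pull back and hold.

```bash
python3 -m pendant '[0,-0.003,0,0,0,0,0.02, 0,-0.006,0,0,0,0,0.02, 0,-0.009,0,0,0,0,0.02, 0,-0.012,0,0,0,0,0.02, 0,-0.014,0,0,0,0,0.02, 0,-0.014,0,0,0,0,0.02, 0,-0.014,0,0,0,0,0.02, 0,-0.014,0,0,0,0,0.02]' 45
python3 - <<'E'
from h import *
s=ctrl.read_state();c=ctrl.read_camera('wrist');save(c,'w4.png')
E
```

```text
t: 5.32
ee_pos: [0.6398, -0.1411, 0.0646]
ee_rot: [2.603, -1.749, -0.01]
ft_force: [-11.6, -3.4, 9.4]
gripper_width: 0.0312
```

View pics/w4.png

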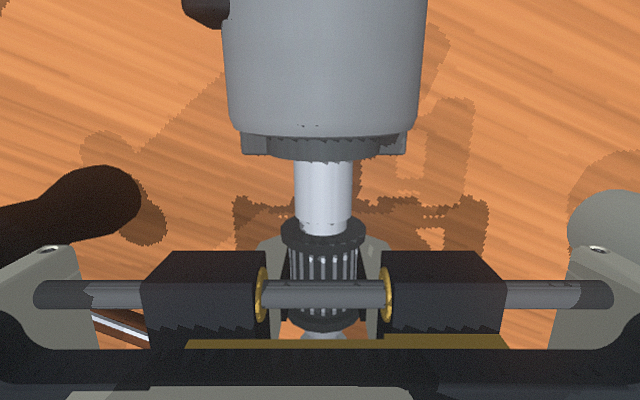

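The sleeve came back about 8.6 mm with the fingers, with its rim still at row 233. The arm lags under the spring, so I pull further and hold.

```bash
python3 -m pendant '[0,-0.002,0,0,0,0,0.02, 0,-0.004,0,0,0,0,0.02, 0,-0.006,0,0,0,0,0.02, 0,-0.006,0,0,0,0,0.02, 0,-0.006,0,0,0,0,0.02, 0,-0.006,0,0,0,0,0.02, 0,-0.006,0,0,0,0,0.02, 0,-0.006,0,0,0,0,0.02, 0,-0.006,0,0,0,0,0.02, 0,-0.006,0,0,0,0,0.02]' 45
python3 - <<'E'
from h import *
s=ctrl.read_state();p=s['ee_pos']-np.array([.6318,-.1444,.0647]);print('travel',p[0]*.9265+p[1]*.376)
c=ctrl.read_camera('wrist');save(c,'w5.png')
c=ctrl.read_camera('top');c['pixels']=cv2.resize(c['pixels'][80:220,320:460],None,fx=4,fy=4,interpolation=cv2.INTER_CUBIC);save(c,'t5.png')
E
```

```text
t: 6.2
ee_pos: [0.6428, -0.1399, 0.0646]
ee_rot: [2.599, -1.749, -0.016]
ft_force: [-18.6, -5.0, 15.4]
gripper_width: 0.0312
travel 0.011880124113493519
```

View pics/w5.png

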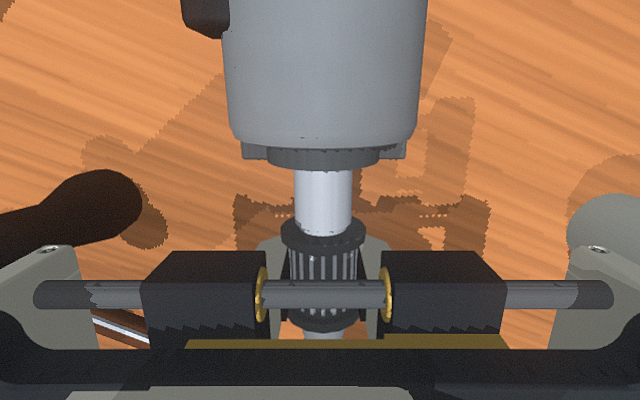

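View pics/t5.png

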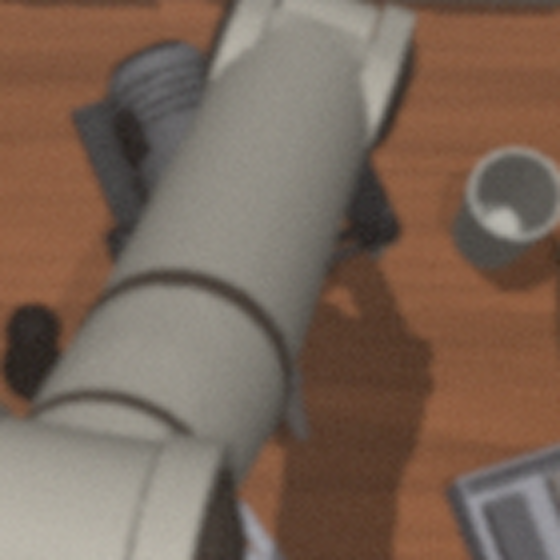

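Travel is 11.9 mm, with the top view hidden by the arm. I press a little more, hold to be sure of the stop and look from the scene camera.

```bash
python3 -m pendant '[0,-0.002,0,0,0,0,0.02, 0,-0.003,0,0,0,0,0.02, 0,-0.003,0,0,0,0,0.02, 0,-0.003,0,0,0,0,0.02, 0,-0.003,0,0,0,0,0.02, 0,-0.003,0,0,0,0,0.02, 0,-0.003,0,0,0,0,0.02, 0,-0.003,0,0,0,0,0.02, 0,-0.003,0,0,0,0,0.02, 0,-0.003,0,0,0,0,0.02]' 45
python3 - <<'E'
from h import *
s=ctrl.read_state();p=s['ee_pos']-np.array([.6318,-.1444,.0647]);print('travel',p[0]*.9265+p[1]*.376)
c=ctrl.read_camera('scene');c['pixels']=cv2.resize(c['pixels'][120:260,180:360],None,fx=4,fy=4,interpolation=cv2.INTER_CUBIC);save(c,'s6.png')
E
```

```text
t: 7.13
ee_pos: [0.6428, -0.1398, 0.0645]
ee_rot: [2.596, -1.749, -0.022]
ft_force: [-25.4, -5.7, 20.5]
gripper_width: 0.0308
travel 0.011891345226754203
```

View pics/s6.png

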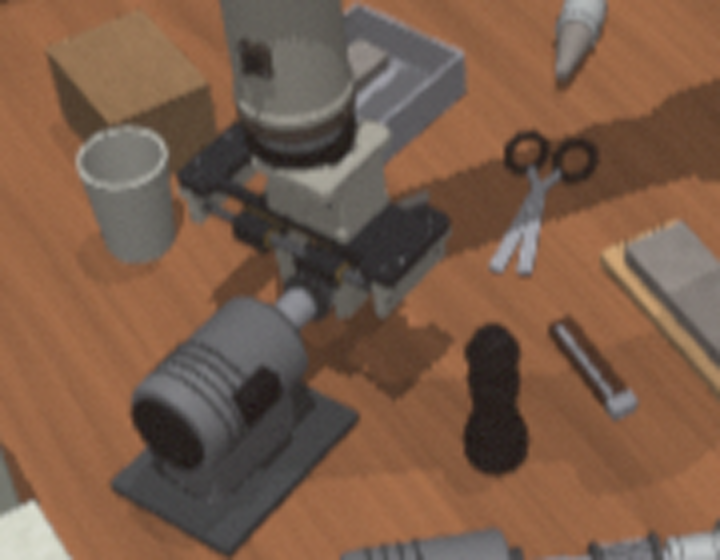

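The travel stayed at 11.9 mm while the force rose, so the sleeve is at its stop and has been held for over 1 s. The cone is hidden behind the gripper in this view. I relax slightly, then open.

```bash
python3 -m pendant '[0,0.003,0,0,0,0,0.02, 0,0.003,0,0,0,0,0.0918, 0,0.005,0,0,0,0,0.0918, 0,0.008,0,0,0,0,0.0918, 0,0.011,0,0,0,0,0.0918, 0,0.014,0,0,0,0,0.0918, 0,0.014,0,0,0,0,0.0918, 0,0.014,0,0,0,0,0.0918, 0,0.014,0,0,0,0,0.0918, 0,0.014,0,0,0,0,0.0918]' 20
python3 - <<'E'
from h import *
s=ctrl.read_state()
c=ctrl.read_camera('wrist');save(c,'w7.png');print(np.round(toolT(s),4).tolist())
E
```

```text
t: 8.02
ee_pos: [0.6403, -0.1402, 0.0648]
ee_rot: [-2.609, 1.749, -0.0]
ft_force: [-0.3, 0.8, 0.2]
gripper_width: 0.0869
[[0.38, -0.925, 0.0004, 0.6403], [-0.925, -0.38, 0.0002, -0.1402], [-0.0, -0.0004, -1.0, 0.0648], [0.0, 0.0, 0.0, 1.0]]
```

View pics/w7.png

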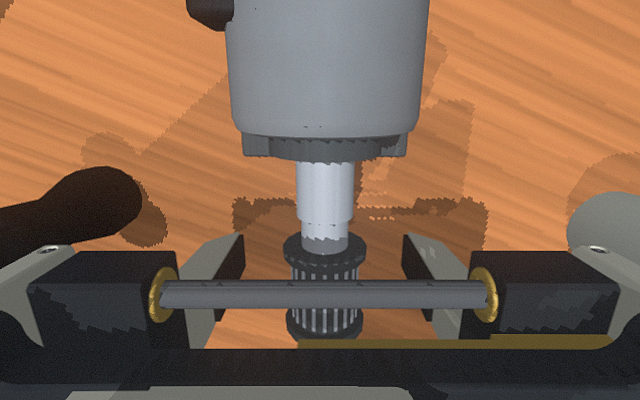

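The sleeve has snapped forward to home, with its rim now at row 250, and the fingers are open. I rise and look at the bit.

```bash
python3 -m pendant '[0,0,-0.03,0,0,0,0.0918, 0,0,-0.065,0,0,0,0.0918, 0,0.01,-0.1,0,0,0,0.0918, 0,0.04,-0.12,0,0,0,0.0918, 0,0.06,-0.12,0,0,0,0.0918, 0,0.06,-0.12,0,0,0,0.0918, 0,0.06,-0.12,0,0,0,0.0918, 0,0.06,-0.12,0,0,0,0.0918, 0,0.06,-0.12,0,0,0,0.0918]' 20
python3 - <<'E'
from h import *
import pickle
s=ctrl.read_state()
c=ctrl.read_camera('wrist');save(c,'w8.png');print(np.round(toolT(s),4).tolist());pickle.dump((s,c),open('w8.pkl','wb'))
E
```

```text
t: 8.82
ee_pos: [0.5851, -0.1623, 0.1841]
ee_rot: [-2.61, 1.748, 0.001]
ft_force: [-0.8, -0.2, -0.2]
gripper_width: 0.092
[[0.3809, -0.9246, -0.0004, 0.5851], [-0.9246, -0.3809, 0.0006, -0.1623], [-0.0007, 0.0001, -1.0, 0.1841], [0.0, 0.0, 0.0, 1.0]]
```

View pics/w8.png

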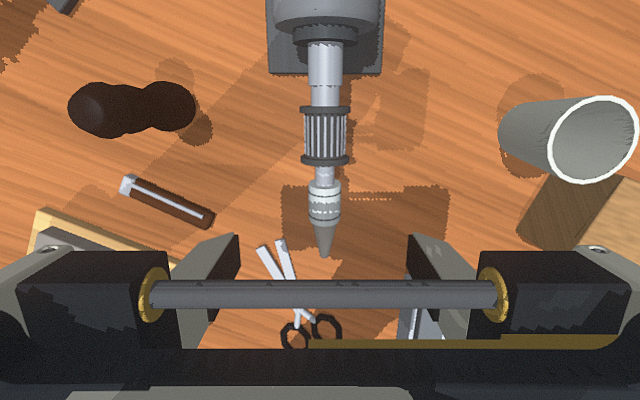

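The bit has sprung out: bare shank shows at (324,175) between the sleeve and the hub, which spans rows 183 to 225. I measure the hub.

Run:
```python
from h import *
import pickle
s,c=pickle.load(open('w8.pkl','rb'));T=toolT(s)
hsv=cv2.cvtColor(c['pixels'],cv2.COLOR_RGB2HSV);m=hsv[...,1]<75
for r in list(range(104,112,2))+list(range(150,258,3)):
    l=q=324
    while m[r,l-1]:l-=1
    while m[r,q+1]:q+=1
    p=onz(c,((l+q)/2,r),.085,T);print(r,l,q,q-l+1,np.round(p,4)[:2],'tool',np.round(T[:3,:3].T@(p-T[:3,3]),4))
```

```text
104 311 338 28 [ 0.6547 -0.1347] tool [ 0.0011 -0.0749  0.0991]
106 301 348 48 [ 0.6533 -0.1352] tool [ 0.0011 -0.0734  0.0991]
108 300 349 50 [ 0.6519 -0.1358] tool [ 0.0011 -0.0719  0.0991]
110 300 349 50 [ 0.6506 -0.1364] tool [ 0.0011 -0.0704  0.0991]
150 304 345 42 [ 0.6216 -0.1484] tool [ 0.0011 -0.039   0.0991]
153 305 344 40 [ 0.6193 -0.1493] tool [ 0.0011 -0.0366  0.0991]
156 301 348 48 [ 0.617  -0.1503] tool [ 0.0011 -0.0341  0.0991]
159 301 348 48 [ 0.6147 -0.1512] tool [ 0.0011 -0.0317  0.0991]
162 302 347 46 [ 0.6124 -0.1522] tool [ 0.0011 -0.0292  0.0991]
165 311 340 30 [ 0.6104 -0.1539] tool [ 0.002  -0.0267  0.0991]
168 315 334 20 [ 0.6078 -0.1541] tool [ 0.0011 -0.0241  0.0991]
171 315 334 20 [ 0.6054 -0.1551] tool [ 0.0011 -0.0216  0.0991]
174 315 334 20 [ 0.6031 -0.156 ] tool [ 0.0012 -0.019   0.0991]
177 315 334 20 [ 0.6007 -0.157 ] tool [ 0.0012 -0.0165  0.0991]
180 311 338 28 [ 0.5983 -0.158 ] tool [ 0.0012 -0.0139  0.0991]
183 309 340 32 [ 0.5959 -0.159 ] tool [ 0.0012 -0.0113  0.0991]
186 308 340 33 [ 0.5933 -0.1596] tool [ 0.0007 -0.0087  0.0991]
189 308 340 
[... 697 characters left out ...]
21] tool [0.0008 0.0239 0.0991]
225 313 335 23 [ 0.5607 -0.1731] tool [0.0008 0.0267 0.0991]
228 313 334 22 [ 0.5579 -0.1738] tool [0.0004 0.0295 0.0991]
231 314 334 21 [ 0.5554 -0.1753] tool [0.0008 0.0324 0.0991]
234 315 333 19 [ 0.5527 -0.1764] tool [0.0008 0.0352 0.0991]
237 316 332 17 [ 0.5501 -0.1775] tool [0.0008 0.0381 0.0991]
240 316 332 17 [ 0.5474 -0.1786] tool [0.0008 0.041  0.0991]
243 317 331 15 [ 0.5447 -0.1797] tool [0.0008 0.044  0.0991]
246 318 330 13 [ 0.542  -0.1809] tool [0.0008 0.0469 0.0991]
249 319 329 11 [ 0.5392 -0.182 ] tool [0.0008 0.0499 0.0991]
252 320 328 9 [ 0.5365 -0.1831] tool [0.0008 0.0528 0.0991]
255 320 328 9 [ 0.5337 -0.1843] tool [0.0008 0.0558 0.0991]
```

Hub mid is at tool y = +0.005 and x = +0.001. The hub measures 36 mm (35 expected) and is 57 mm ahead of the sleeve middle, as specified. I descend over it.

```bash
python3 -m pendant '[0.001,0.005,0.03,0,0,0,0.0918, 0.001,0.005,0.06,0,0,0,0.0918, 0.001,0.005,0.09,0,0,0,0.0918, 0.001,0.005,0.11,0,0,0,0.0918, 0.001,0.005,0.118,0,0,0,0.0918, 0.001,0.005,0.118,0,0,0,0.0918, 0.001,0.005,0.118,0,0,0,0.0918, 0.001,0.005,0.118,0,0,0,0.0918, 0.001,0.005,0.118,0,0,0,0.0918, 0.001,0.005,0.118,0,0,0,0.0918]' 20
python3 - <<'E'
from h import *
s=ctrl.read_state();c=ctrl.read_camera('wrist');save(c,'w9.png');T=toolT(s);print(np.round(T,4).tolist())
hsv=cv2.cvtColor(c['pixels'],cv2.COLOR_RGB2HSV);m=hsv[...,1]<75
for r in (195,205,215,245,255,265):
    l=q=325
    while m[r,l-1]:l-=1
    while m[r,q+1]:q+=1
    p=onz(c,((l+q)/2,r),.085,T);print(r,l,q,q-l+1,'tool',np.round(T[:3,:3].T@(p-T[:3,3]),4))
E
```

```text
t: 9.7
ee_pos: [0.5814, -0.1664, 0.0683]
ee_rot: [-2.608, 1.749, -0.004]
ft_force: [-0.2, -0.6, 0.9]
gripper_width: 0.0918
[[0.3796, -0.9252, 0.0027, 0.5814], [-0.9252, -0.3796, -0.0004, -0.1664], [0.0014, -0.0023, -1.0, 0.0683], [0.0, 0.0, 0.0, 1.0]]
195 278 362 85 tool [-0.0014 -0.0369 -0.0167]
205 280 360 81 tool [-0.0015 -0.0319 -0.0167]
215 304 336 33 tool [-0.0015 -0.0269 -0.0167]
245 292 348 57 tool [-0.0015 -0.0112 -0.0167]
255 293 347 55 tool [-0.0015 -0.0057 -0.0167]
265 294 347 54 tool [-0.0013 -0.0002 -0.0168]
```

View pics/w9.png

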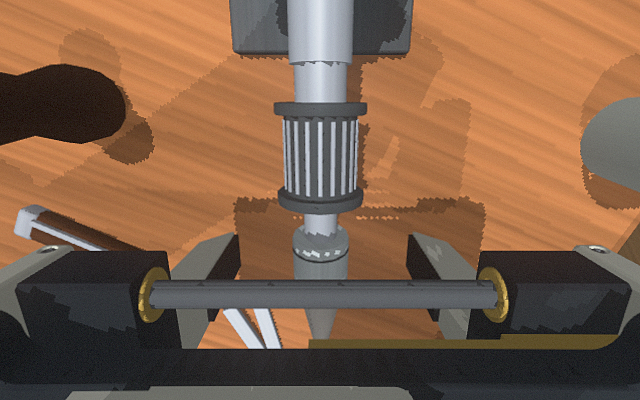

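The hub sits between the fingers at column 320, about 1.4 mm off in x, and its rear edge at y of about -0.016 agrees with a centred grip. I correct and close.

```bash
python3 -m pendant '[-0.0015,0,0.002,0,0,0,0.06, -0.0015,0,0.002,0,0,0,0.03, -0.0015,0,0.002,0,0,0,0.015, -0.0015,0,0.002,0,0,0,0.015, -0.0015,0,0.002,0,0,0,0.015, -0.0015,0,0.002,0,0,0,0.015, -0.0015,0,0.002,0,0,0,0.015, -0.0015,0,0.002,0,0,0,0.015, -0.0015,0,0.002,0,0,0,0.015, -0.0015,0,0.002,0,0,0,0.015, -0.0015,0,0.002,0,0,0,0.015, -0.0015,0,0.002,0,0,0,0.015]' 25; python3 -m pendant '[0,0,0,0,0,0,0.015,0,0,0,0,0,0,0.015,0,0,0,0,0,0,0.015,0,0,0,0,0,0,0.015]' 25
```

```text
t: 10.75
ee_pos: [0.5797, -0.165, 0.0647]
ee_rot: [2.609, -1.75, 0.0]
ft_force: [0.2, -0.9, 0.3]
gripper_width: 0.0272
t: 11.08
ee_pos: [0.5796, -0.165, 0.0647]
ee_rot: [2.609, -1.75, 0.0]
ft_force: [0.6, -1.6, -0.3]
gripper_width: 0.0273
```

It is gripped at 27 mm on the 28 mm hub. I draw it straight out.

```bash
python3 -m pendant '[0,0.006,0,0,0,0,0.015, 0,0.012,0,0,0,0,0.015, 0,0.02,0,0,0,0,0.015, 0,0.03,0,0,0,0,0.015, 0,0.04,0,0,0,0,0.015, 0,0.05,0,0,0,0,0.015, 0,0.06,0,0,0,0,0.015, 0,0.06,0,0,0,0,0.015, 0,0.06,0,0,0,0,0.015]' 25
python3 - <<'E'
from h import *
s=ctrl.read_state();c=ctrl.read_camera('wrist');save(c,'w10.png')
T=toolT(s);print(np.round(T,4).tolist())
E
```

```text
t: 11.83
ee_pos: [0.5234, -0.1881, 0.0649]
ee_rot: [-2.608, 1.752, 0.0]
ft_force: [-0.1, -0.2, -1.0]
gripper_width: 0.0274
[[0.3782, -0.9257, -0.0, 0.5234], [-0.9257, -0.3782, 0.0001, -0.1881], [-0.0001, -0.0, -1.0, 0.0649], [0.0, 0.0, 0.0, 1.0]]
```

View pics/w10.png

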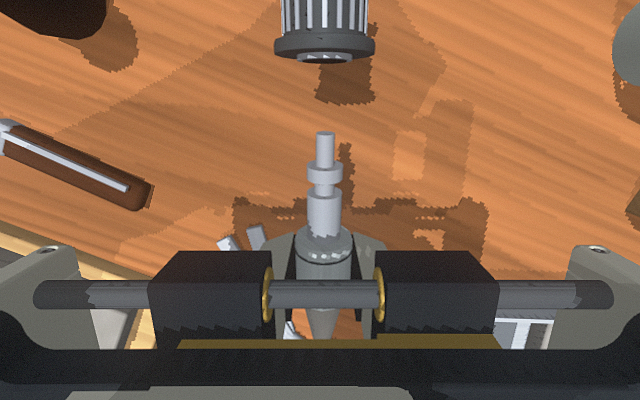

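The bit is free: the shank hangs clear at (325,135) and the sleeve's mouth is empty at (325,57). I lift to about 0.25 m, turn and carry it to the tray.

```bash
python3 -m pendant '[0,0,-0.03,0,0,0,0.015, 0,0,-0.068,0,0,0,0.015, 0,0,-0.106,0,0,0,0.015, 0,0,-0.144,0,0,0,0.015, -0.01,-0.003,-0.175,0,0,0,0.015, -0.04,-0.012,-0.185,0,0,3,0.015, -0.078,-0.024,-0.185,0,0,6,0.015, -0.116,-0.036,-0.185,0,0,9,0.015, -0.154,-0.048,-0.185,0,0,12,0.015, -0.192,-0.06,-0.185,0,0,15,0.015, -0.23,-0.072,-0.185,0,0,18,0.015, -0.268,-0.084,-0.185,0,0,21,0.015]' 25
python3 - <<'E'
from h import *
s=ctrl.read_state();T=toolT(s);print(np.round(T,3).tolist(),np.round(s['qpos'],2))
d=T[:3,:3].T@(np.array([.473,.3765,.22])-T[:3,3]);print(np.round(d,4),'tool y yaw',np.degrees(np.arctan2(T[1,1],T[0,1])))
E
```

```text
t: 12.88
ee_pos: [0.5, 0.0949, 0.2502]
ee_rot: [-2.244, 2.197, -0.001]
ft_force: [1.3, 0.2, -1.5]
gripper_width: 0.0275
[[0.021, -1.0, 0.001, 0.5], [-1.0, -0.021, 0.001, 0.095], [-0.001, -0.001, -1.0, 0.25], [0.0, 0.0, 0.0, 1.0]] [-0.45  0.19  0.24  1.89 -0.05  1.06 -1.74]
[-0.2821  0.0211  0.0304] tool y yaw -178.79486762324447
```

```bash
python3 -m pendant '[-0.036,0.003,0,0,0,1,0.015, -0.072,0.006,0,0,0,2,0.015, -0.108,0.008,0,0,0,3,0.015, -0.144,0.01,0,0,0,4,0.015, -0.18,0.013,0,0,0,5,0.015, -0.216,0.016,0,0,0,5,0.015, -0.25,0.019,0,0,0,5,0.015, -0.282,0.021,0.02,0,0,5,0.015, -0.282,0.021,0.03,0,0,5,0.015, -0.282,0.021,0.03,0,0,5,0.015, -0.282,0.021,0.03,0,0,5,0.015]' 25
python3 - <<'E'
from h import *
s=ctrl.read_state();T=toolT(s);print(np.round(T,3).tolist(),np.round(s['qpos'],2))
c=ctrl.read_camera('wrist');save(c,'w11.png')
c=ctrl.read_camera('scene');save(c,'s11.png')
E
```

```text
t: 13.8
ee_pos: [0.4722, 0.3733, 0.2187]
ee_rot: [2.148, -2.289, 0.001]
ft_force: [0.9, -0.8, -0.3]
gripper_width: 0.0275
[[-0.064, -0.998, -0.001, 0.472], [-0.998, 0.064, -0.002, 0.373], [0.002, 0.001, -1.0, 0.219], [0.0, 0.0, 0.0, 1.0]] [-0.79  0.39  0.1   1.7  -0.04  1.06 -2.31]
```

View pics/w11.png

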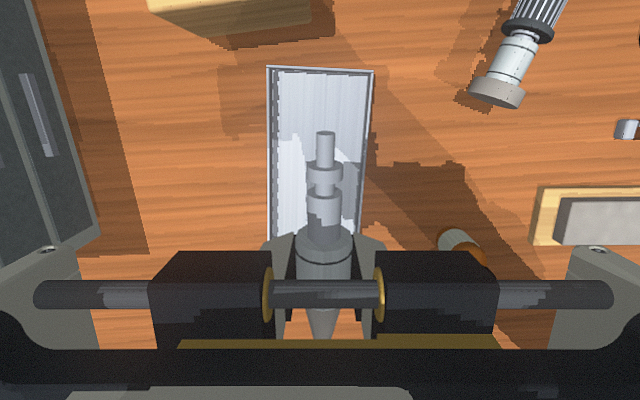

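View pics/s11.png

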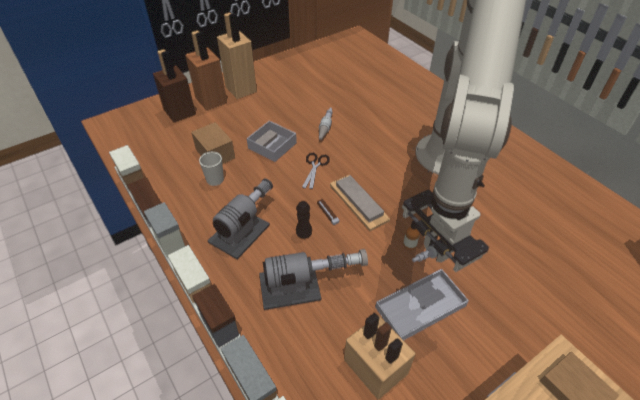

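The wrist view shows the tray with its far edge at (267..375, 69), the bit above it and the oil bottle at (460,245) to the right. I check the tray and the oil clearance from this view.

Run:
```python
from h import *
import pickle
d=pickle.load(open('c0.pkl','rb'))
s=ctrl.read_state();c=ctrl.read_camera('wrist');T=toolT(s)
for p in [(267,67),(375,71),(267,235),(358,235)]: print(p,np.round(onz(c,p,.028,T)[:2],4))
print('oil: wrist top',np.round(onz(c,(453,238),.1,T),3),'base top-cam', np.round(onz(d['top'],(255,248),.0),3), 'top of it',np.round(onz(d['top'],(252,239),.1),3))
print('kb',np.round(onz(d['top'],(200,152),.11),3),np.round(onz(d['top'],(157,152),.11),3))
o=cv2.resize(d['top']['pixels'][110:270,140:280,::-1],None,fx=3.7,fy=3.7,interpolation=cv2.INTER_CUBIC);cv2.imwrite('pics/tray.png',o)
```

```text
(267, 67) [0.5864 0.4229]
(375, 71) [0.5753 0.3126]
(267, 235) [0.3997 0.4452]
(358, 235) [0.3925 0.3361]
oil: wrist top [0.417 0.252 0.1  ] base top-cam [0.357 0.215 0.   ] top of it [0.371 0.209 0.1  ]
kb [0.611 0.367 0.11 ] [0.608 0.488 0.11 ]
```

View pics/tray.png

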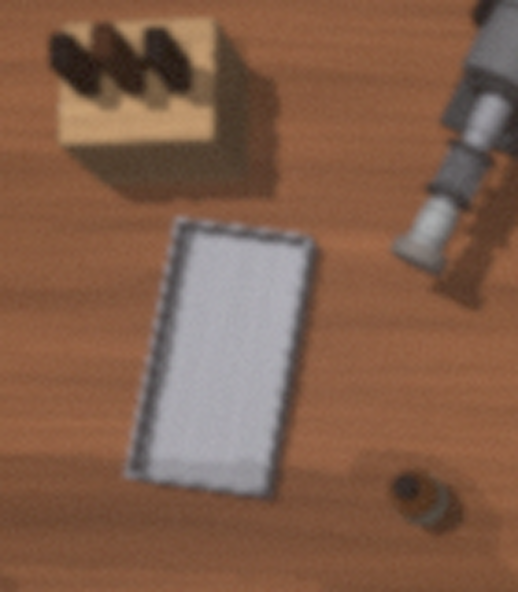

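The tray centre from this view is about (0.477, 0.379), agreeing with the top view within 4 mm. The oil at about (0.365, 0.212) and the knife block face at x of about 0.61 are clear of the gripper body. I lower in two stages.

```bash
python3 -m pendant '[-0.003,-0.002,0.03,0,0,2,0.015, -0.005,-0.002,0.065,0,0,2,0.015, -0.005,-0.002,0.1,0,0,2,0.015, -0.005,-0.002,0.13,0,0,2,0.015, -0.005,-0.002,0.155,0,0,2,0.015, -0.005,-0.002,0.175,0,0,2,0.015, -0.005,-0.002,0.19,0,0,2,0.015, -0.005,-0.002,0.198,0,0,2,0.015, -0.005,-0.002,0.2,0,0,2,0.015, -0.005,-0.002,0.2,0,0,2,0.015, -0.005,-0.002,0.2,0,0,2,0.015, -0.005,-0.002,0.2,0,0,2,0.015]' 25
python3 - <<'E'
from h import *
s=ctrl.read_state();T=toolT(s);print(np.round(T,3).tolist(),s['ft_force'])
c=ctrl.read_camera('wrist');save(c,'w12.png')
E
```

```text
t: 14.95
ee_pos: [0.4761, 0.3793, 0.0213]
ee_rot: [-2.106, 2.327, -0.0]
ft_force: [0.6, -1.0, -1.7]
gripper_width: 0.0272
[[-0.1, -0.995, 0.002, 0.476], [-0.995, 0.1, 0.002, 0.379], [-0.002, -0.002, -1.0, 0.021], [0.0, 0.0, 0.0, 1.0]] [ 0.61859662 -1.00893601 -1.66955827]
```

View pics/w12.png

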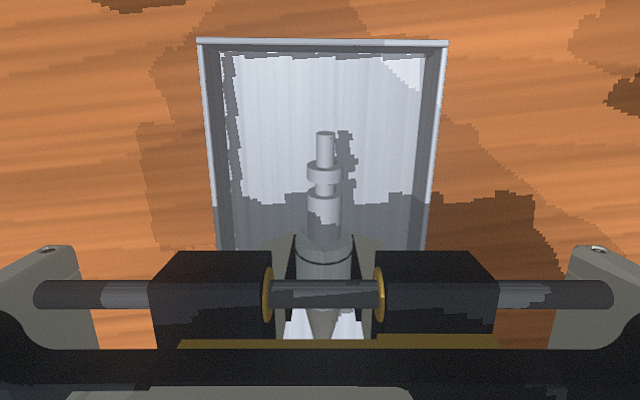

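The bit is centred and aligned in the tray, with walls at columns 197 and 447 and the bit at 323. I lower the rest slowly.

```bash
python3 -m pendant '[0,0,0.004,0,0,0,0.015, 0,0,0.008,0,0,0,0.015, 0,0,0.011,0,0,0,0.015, 0,0,0.013,0,0,0,0.015, 0,0,0.015,0,0,0,0.015, 0,0,0.016,0,0,0,0.015, 0,0,0.016,0,0,0,0.015, 0,0,0.016,0,0,0,0.015]' 25
```

```text
t: 15.67
ee_pos: [0.475, 0.3785, 0.004]
ee_rot: [2.108, -2.329, -0.0]
ft_force: [-0.6, -1.5, 3.5]
gripper_width: 0.0271
```

The fingertips just touch the tray floor (z 0.004, 3.5 N), so the hub is only about 6 mm above rest. I open gently and only partly, since the tray is 104 mm wide inside.

```bash
python3 -m pendant '[0,0,-0.001,0,0,0,0.027, 0,0,-0.001,0,0,0,0.028, 0,0,-0.001,0,0,0,0.029, 0,0,-0.001,0,0,0,0.03, 0,0,-0.001,0,0,0,0.032, 0,0,-0.001,0,0,0,0.036, 0,0,-0.001,0,0,0,0.042, 0,0,-0.001,0,0,0,0.046, 0,0,-0.001,0,0,0,0.046, 0,0,-0.001,0,0,0,0.046, 0,0,-0.001,0,0,0,0.046]' 5
python3 - <<'E'
from h import *
c=ctrl.read_camera('wrist');save(c,'w13.png')
E
```

```text
t: 16.58
ee_pos: [0.475, 0.3786, 0.0047]
ee_rot: [-2.108, 2.329, 0.0]
ft_force: [0.1, -0.4, -0.8]
gripper_width: 0.046
```

View pics/w13.png

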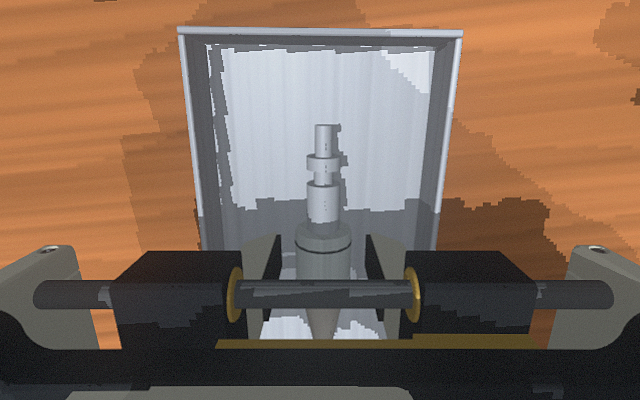

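The fingers are off the bit on both sides and the bit lies on the floor at column 323. I rise straight up.

```bash
python3 -m pendant '[0,0,-0.01,0,0,0,0.046, 0,0,-0.03,0,0,0,0.046, 0,0,-0.06,0,0,0,0.046, 0,0,-0.095,0,0,0,0.046, 0,0,-0.13,0,0,0,0.046, 0,-0.03,-0.16,0,0,0,0.046, 0,-0.06,-0.17,0,0,0,0.046, 0,-0.06,-0.17,0,0,0,0.046, 0,-0.06,-0.17,0,0,0,0.046, 0,-0.06,-0.17,0,0,0,0.046]' 20
python3 - <<'E'
from h import *
import pickle
s=ctrl.read_state();c=ctrl.read_camera('wrist');save(c,'w14.png');pickle.dump((s,c),open('w14.pkl','wb'))
c=ctrl.read_camera('scene');save(c,'s14.png')
E
```

```text
t: 17.47
ee_pos: [0.5339, 0.3723, 0.1745]
ee_rot: [2.107, -2.329, -0.001]
ft_force: [-0.4, -0.1, -0.2]
gripper_width: 0.0459
```

View pics/w14.png

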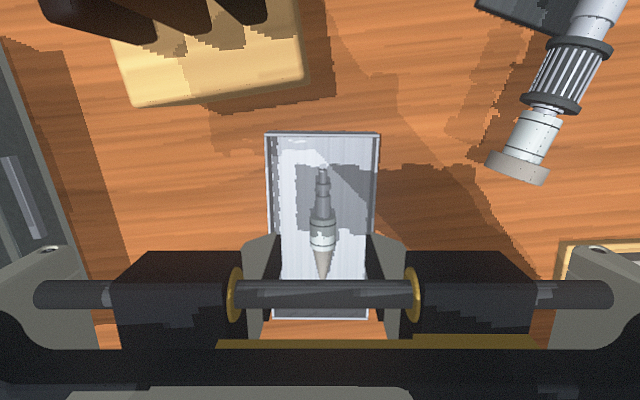

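View pics/s14.png

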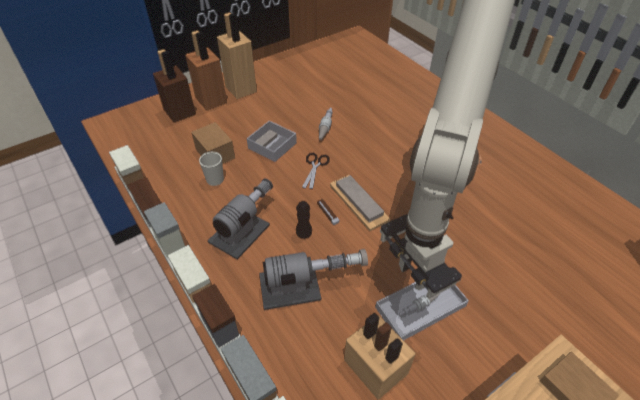

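The bit lies in the tray (hub about (322,233)), the wheel is in place and the honer's coupler is empty. I do a final numeric check, including that the sleeve is home.

Run:
```python
from h import *
import pickle
s,c=pickle.load(open('w14.pkl','rb'));T=toolT(s)
h=onz(c,(322,232),.017,T)[:2];print('hub',h);e=np.array([-.995,.1]);d=h-np.array([.475,.378]);print('in tray x,y',d@e,d@[-e[1],e[0]])
a=onz(c,(323,166),.017,T);b=onz(c,(322,279),.017,T);print('len',np.linalg.norm(a-b))
o=cv2.resize(c['pixels'][150:290,250:390,::-1],None,fx=4,fy=4,interpolation=cv2.INTER_CUBIC)
t=ctrl.read_camera('scene')['pixels'][160:260,200:380,::-1]
t=cv2.resize(t,None,fx=4,fy=4,interpolation=cv2.INTER_CUBIC)
cv2.imwrite('pics/f1.png',o);cv2.imwrite('pics/f2.png',t)
```

```text
hub [0.47460841 0.37959345]
in tray x,y 0.0005489818429269535 -0.001546324378071665
len 0.13054543611504893
```

View pics/f1.png

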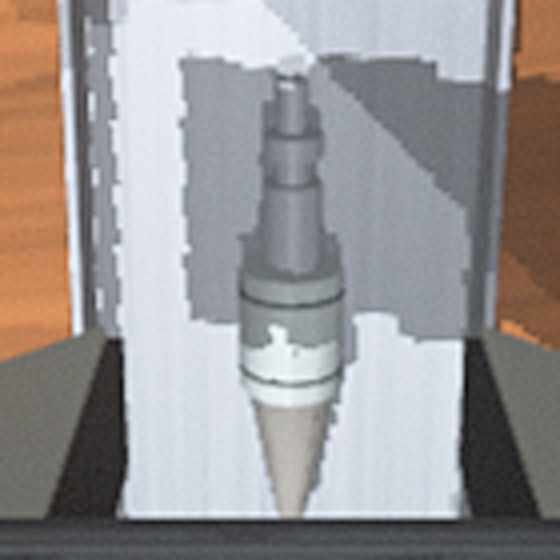

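View pics/f2.png

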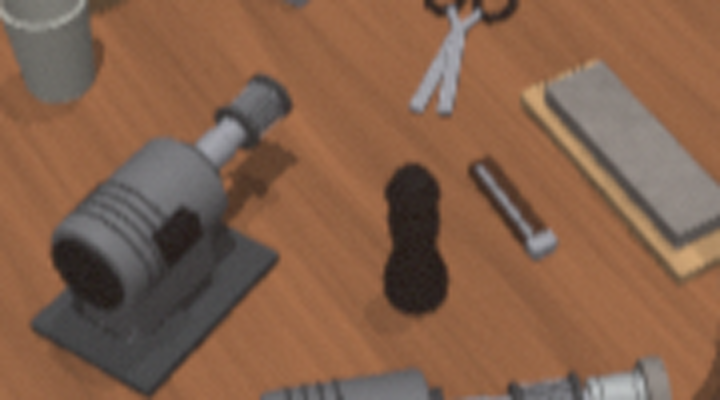

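The hub is within 2 mm of the tray centre and the sleeve is home. To check that the axis is level, I triangulate points of the bit from the low and high wrist views.

Run:
```python
from h import *
import pickle
s,c=pickle.load(open('w14.pkl','rb'));T=toolT(s)
T2=toolT({'ee_pos':np.array([.475,.3786,.0047]),'ee_rot':np.array([-2.108,2.329,0])})
im=cv2.imread('pics/w13.png')
a=cv2.resize(im[115:255,275:375],None,fx=4,fy=4,interpolation=cv2.INTER_CUBIC)
b=cv2.resize(c['pixels'][158:258,285:360,::-1],None,fx=5.3,fy=5.6,interpolation=cv2.INTER_CUBIC)
o=np.zeros((560,800,3),np.uint8);o[:,:400]=a;o[:b.shape[0],400:400+b.shape[1]]=b[:560,:400]
cv2.imwrite('pics/f3.png',o)
```

```text
(no output)
```

View pics/f3.png

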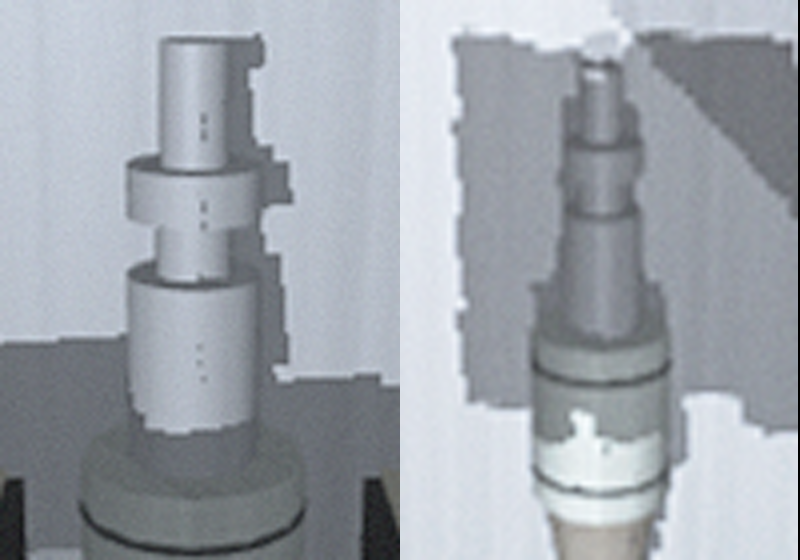

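Run:
```python
from h import *
import pickle
s,c=pickle.load(open('w14.pkl','rb'));T=toolT(s)
T2=toolT({'ee_pos':np.array([.475,.3786,.0047]),'ee_rot':np.array([-2.108,2.329,0])})
for n,p13,p14 in [('shank end top',(323,124.3),(323,169.3)),('collar rear',(323,156),(323,183)),('shank step rear',(323,183),(323,195.5)),('hub ring side',(295,241),(310,222.6)),('hub ring top',(323,253),(323,226.7))]:
    print(n,np.round(tri(ray(c,p13,T2),ray(c,p14,T)),4))
```

```text
shank end top [0.5435 0.3718 0.0174]
collar rear [0.5293 0.3732 0.0178]
shank step rear [0.5198 0.3741 0.0304]
hub ring side [0.4862 0.3917 0.0148]
hub ring top [0.4862 0.3775 0.03  ]
```

The bit is nearly level: hub axis about 15 to 16 mm high, top of the shank end about 17 mm, a tilt under 0.1 rad. Handing in.

```bash
python3 -m pendant '[0,0,0,0,0,0,0.046, 0,0,0,0,0,0,0.046]' && python3 -c "
from rig import ctrl
print(ctrl.job_done())"
```

```text
t: 17.78
ee_pos: [0.5337, 0.3729, 0.1741]
ee_rot: [2.109, -2.327, -0.001]
ft_force: [-0.3, -1.0, 0.6]
gripper_width: 0.0461
the job is handed in; nothing more can be done
None
```

The smaller cone is out of its coupler and lying in the long tray. I handed the job in at about 18 s, and no verdict is reported.

**What I did:** I gripped the honer's sleeve round its waist and pulled it 11.9 mm to its stop, holding it over 1 s. I then let go, drew the sprung-out bit straight out by its hub, carried it over, lowered it until the fingertips touched the tray floor and opened the gripper. The bit dropped the last 6 mm or so, because the fingers reach the floor before the hub does.

**Last checks:**
- **Cone bit:** the hub is within about 2 mm of the tray centre. Its axis is about 16 mm high and it lies nearly level, with an estimated tilt below 0.1 rad.
- **Sleeves and wheel:** in the pictures both sleeves look home and the wheel is still in its coupler. I judged this by eye and did not measure it.
- **Bystanders:** I saw none of them moved in the last scene view. The oil bottle was hidden behind the arm there, but I had kept the gripper clear of it.
- **Robot:** it stands clear of everything, about 0.17 m above the bench.

**Disagreements:**
- The bit's length read 131 mm from a single view, against 125 mm given. I put this down to the tip being partly hidden and the heights I assumed.
- One view of the oil bottle disagreed with the other by several centimetres, because the gripper partly hid it. I used the top view.

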